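Lock the lidded pan into its carrier

TASK

Two identical pan carriers stand on the kitchen bench, both with their keeper bar swung open. On the carrier that holds the lidded pan, swing the keeper bar across the pan, over the sprung ball and fully home into its catch, then let go of it. Leave the empty carrier's keeper bar as it is.

Things in the scene. Friction and masses are not known exactly. Their poses are not given: they have to be found in the camera images.
- keeper (a joint): Keeper bar on the carrier with the lidded pan: steel, 168 mm from hinge axis to end, 16 wide, underside 86 mm and top 100 mm up, turning level on an upright pin, lightly stiff. Rad: 0 = home on its backstop, 1.7 = wide open, starts 0.7 to 1.3. Shuts counter-clockwise from above. From 0.21 to 0.06 it rides over a 3 mm sprung ball (about 5 N at the knob), then stays home.
- keeper_knob (a point): Middle of the round upright black knob on that bar, 123 mm above the bench and 112 mm from the hinge axis; knob 20 mm in diameter, 34 mm high (107 to 141 mm up), on a thin neck on top of the bar. It travels with the bar.
- keeper_hinge (a point): Hinge axis of that bar at its top, 100 mm up. Axes of the carrier (fixed, base 190 x 200 mm): z up; the shut bar lies along -y, an open one turned from there towards -x. The pan (loose steel, white lid, 176 x 108 mm, top 73 mm up) is centred 78 mm along -y; the catch post with ball and backstop, up to 101 mm, stands 138 to 164 mm along -y.
- spare_keeper_knob (a point): Middle of the like knob, 123 mm above the bench, on the open keeper bar of the other carrier, which is identical but empty. Not to be moved.

How it is judged:
By the outcome, as a careful person would: the job done as asked, in the order asked, and still so for the second after the job is handed in, with the robot touching nothing.
It also fails if it takes over 34 s, if anything falls off the work surface, if the arm or the gripper's body presses on something with over 40 N, if the wrist force passes 120 N, or if a joint passes its speed limit or range.

ROBOT

A 6-joint arm with a two-finger parallel gripper is mounted at the origin on the work surface. World frame = base frame: x ahead of the robot, y to its left, z up, the work surface at z = 0. Lengths are in mm, angles in degrees, forces in N, time in s.
With the tool pointing down it reaches from about 325 to 875 mm from the base axis. Payload 4.4 kg.
Tool frame: the origin (TCP) lies at the very end of the fingers, on their centre line; the grasp point (between the pads) lies manip.grip_depth behind it (manip.grip_depth is the distance from the TCP to the grasp point, in mm); z points along the fingers, x is the direction in which the jaws open and shut, and the axes are right-handed (so a half turn about z gives the same grasp; the last joint's range is limited). The gripper opens to 85 mm and grips with 20 to 120 N. Pads are 22 mm wide; open, the fingers measure 114 mm over their backs; the gripper's body (76 mm by 85 mm) begins 54 mm behind the grasp point. The pads swing forward as they close: fully open they stand 13 mm farther back than shut.
Start: joints at [-83.738, 11.837, 88.321, -0, 79.842, -8.623], TCP at [147.697, -555.709, 231.282] pointing down, gripper open.
Joint ranges: [-156.59, 156.59], [-49.26, 127.26], [12.9, 141.05], [-63.56, 243.56], [4.71, 150.69], [-161.64, 161.64]. Speed limits (degrees/s): [159.86, 159.86, 180, 180, 180, 180].

INTERFACE

Orientations are given as a 3x3 rotation matrix whose columns are the frame's x, y, z axes.
In Python, from bench import manip gives the robot as it stands. The module is installed in compiled form; this text tells all that it offers.
- The arm moves only by the shell command python3 -m inch 'ROWS'. ROWS is JSON, a list of rows, each an object of numbers: "dx", "dy", "dz": the shift along the tool's x, y, z in cm; "yaw": the turn about the tool's z in degrees; "hand": the finger opening in cm, from 0 to 8.54. A call has 1 to 8 rows; each row shifts and turns the commanded pose from where the row before left it, along the tool's axes as they then stand; what a row does not reach is not made up. A row lasts 1/12 s, in which the tool goes at most 41.7 mm and 7.16 degrees, less where a joint would pass 70% of its speed; a pose out of reach is approached as far as the arm can. A call is refused whole if a number of a shift passes 4.17 or a number of a turn 7.16, either way. A call with a gripper value outside its range is refused whole. The fingers move at their own pace and stop on an object; the grip force is fixed at half the most. Time passes only in rows, so rows that do not move let the fingers close. It gives the time, the measured TCP pose, the force and the opening at its end, in the units of the state.
- manip.get_obs(): the state, without advancing time (a new reading comes with each control period).
- manip.get_image(name): name is "side" or "top" or "wrist"; returns a dict with "img" (384x512x3 uint8, red, green, blue), "z_map" (384x512 float32, mm along the optical axis (not along the pixel's ray), 0 where there is no reading), "camera_matrix" (3x3 intrinsics, pixels), "distortion" ([k1, k2, p1, p2, k3] as OpenCV has them; the pictures are not rectified), "xyz" and "rotation" of the camera in the world. Camera axes: x right, y up, looking along -z (the intrinsics and any distortion apply to the point x, -y, -z); pixel columns grow to the right and rows downward; lengths in mm; the calibration is good to about 2 mm. A picture is of the moment at which its call begins.
- manip.close_job(): hands the job in, once; it reports no verdict.
The state is a dict: "time_s": time; "joint_positions": joint angles; "joint_vel": joint speeds; "effort": joint torques, N m; "eef_pos": TCP position; "ee_rot": TCP orientation; "force": force on the tool from outside, world axes, zero at the start; "moment": the same for the moment, N m; "grip_width": finger opening in mm.
Only numpy, scipy, OpenCV 4.12 (cv2) and the standard library are available. Lean on these libraries where they do the work, as an engineer would, in place of code of your own. Each camera call takes 0.05 s, during which the arm holds its last target.

## Working session

There is one attempt and no reset: what is moved stays moved. The work goes in short steps, Python scripts to look and compute and a shell command to move; the robot and the scene stay as the last step left them, time stands still between calls to the robot, and variables do not carry over. Pictures are saved under pics/ and viewed, and the job is handed in when it is done.

```bash
mkdir -p pics; cat > h.py <<'E'
import cv2,numpy as np
from bench import manip
def save(d,n):
    cv2.imwrite(f'pics/{n}.png',d['img'][:,:,::-1])
def rays(d,uv):
    uv=np.array(uv,float).reshape(-1,1,2)
    p=cv2.undistortPoints(uv,np.array(d['camera_matrix']),np.array(d['distortion'])).reshape(-1,2)
    c=np.c_[p[:,0],-p[:,1],-np.ones(len(p))]
    return np.array(d['xyz']),c@np.array(d['rotation']).T
def onz(d,uv,z):
    o,r=rays(d,uv); return o+r*((z-o[2])/r[:,2])[:,None]
def depthpt(d,uv):
    o,r=rays(d,uv); z=np.array([d['z_map'][int(v),int(u)] for u,v in uv]); return o+r*z[:,None]
E
python3 - <<'E'
from h import *
import pickle
for n in ['side','top','wrist']:
    d=manip.get_image(n); save(d,n+'0'); pickle.dump(d,open(n+'0.pkl','wb')); print(n,d['xyz'],np.round(d['rotation'],2).tolist())
o=manip.get_obs(); print(o['eef_pos'],np.round(o['ee_rot'],3),o['force'],o['grip_width'],manip.grip_depth,o['time_s'])
E
```

```text
side [128.37456162 645.93571436 994.68641676] [[-0.81, 0.43, -0.39], [-0.58, -0.59, 0.56], [0.01, 0.69, 0.73]]
top [ 525.94610358   18.35487098 1019.68611328] [[0.01, 1.0, -0.05], [-1.0, 0.01, 0.01], [0.01, 0.05, 1.0]]
wrist [ 219.65814261 -535.12975541  373.07933493] [[0.26, 0.93, 0.28], [-0.97, 0.25, 0.07], [-0.0, -0.29, 0.96]]
[ 147.61213725 -555.10526365  230.37980722] [[ 0.257 -0.966 -0.   ]
 [-0.966 -0.257  0.002]
 [-0.002 -0.    -1.   ]] [ 0.14731816 -0.46797622  0.08037699] 85.39994870023746 18.700000000000003 0.15
```

View pics/top0.png

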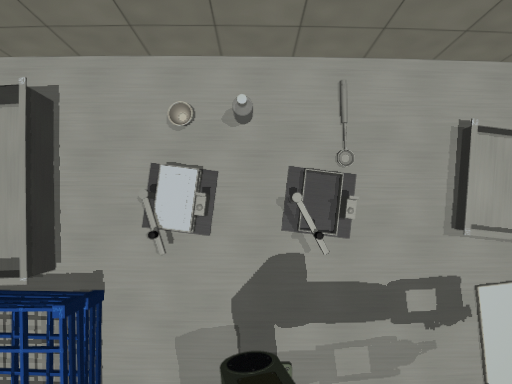

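View pics/side0.png

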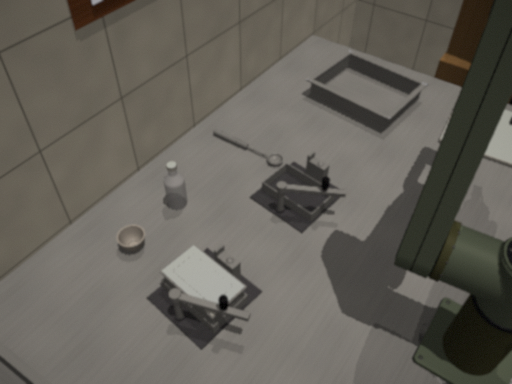

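View pics/wrist0.png

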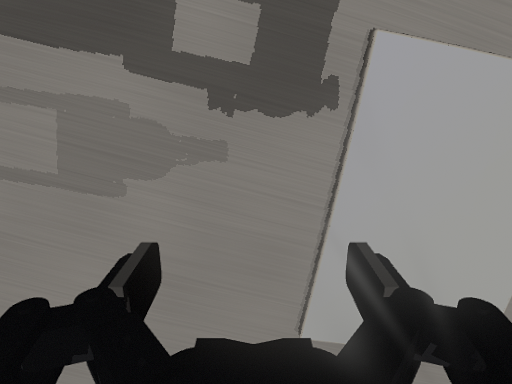

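The top view shows the lidded carrier on the left: lid around (177,198), knob (153,235), catch (201,204). The empty carrier is on the right, with its knob at (319,235). I'll measure these next.

```bash
python3 - <<'E'
from h import *
import pickle
d=pickle.load(open('top0.pkl','rb')); img=d['img']
c=img[150:270,120:240][:,:,::-1]; cv2.imwrite('pics/topz.png',cv2.resize(c,None,fx=5,fy=5,interpolation=cv2.INTER_CUBIC))
s=pickle.load(open('side0.pkl','rb'));c=s['img'][235:355,140:270][:,:,::-1]; cv2.imwrite('pics/sidez.png',cv2.resize(c,None,fx=5,fy=5,interpolation=cv2.INTER_CUBIC))
def blob(d,x0,x1,y0,y1,t,f):
    g=d['img'].max(2)[y0:y1,x0:x1]; m=(g<t if f else g>t).astype(np.uint8)
    n,l,st,ce=cv2.connectedComponentsWithStats(m)
    return [(st[i,4],ce[i]+[x0,y0]) for i in range(1,n) if st[i,4]>8],
print('knob top',blob(d,140,170,222,248,35,1),'spare',blob(d,305,335,222,248,35,1))
print('knob side',blob(s,212,236,290,314,35,1))
g=img.min(2)[155:245,140:215]; m=(g>150).astype(np.uint8)
n,l,st,ce=cv2.connectedComponentsWithStats(m);i=1+st[1:,4].argmax()
p=np.argwhere(l==i)[:,::-1]+[140,155]; r=cv2.minAreaRect(p.astype(np.float32)); print(r)
print(onz(d,cv2.boxPoints(r),73).round(1), onz(d,[r[0]],73))
E
```

```text
knob top ([(np.int32(49), array([152.91836735, 234.08163265]))],) spare ([(np.int32(38), array([318.02631579, 234.21052632]))],)
knob side ([(np.int32(84), array([222.97619048, 302.94047619]))],)
((174.7357940673828, 197.7314453125), (37.73273468017578, 62.315189361572266), 7.594643592834473)
[[488.1 289.7  73. ]
 [656.7 270.9  73. ]
 [643.7 168.2  73. ]
 [475.6 187.9  73. ]] [[565.67415075 229.09045125  73.        ]]
```

View pics/topz.png

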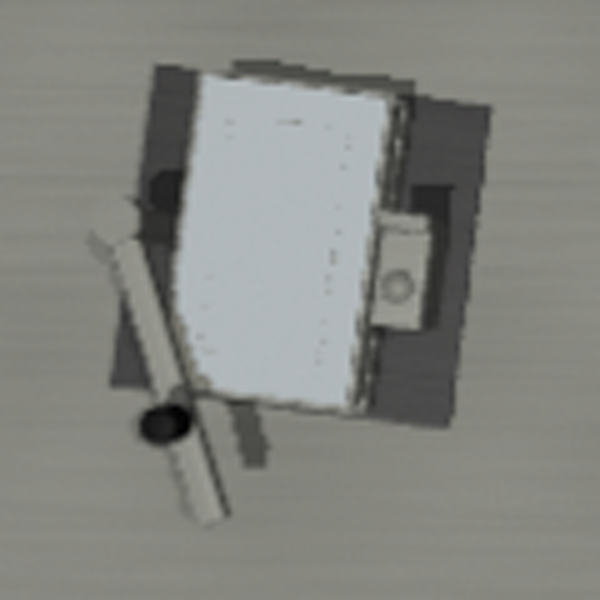

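View pics/sidez.png

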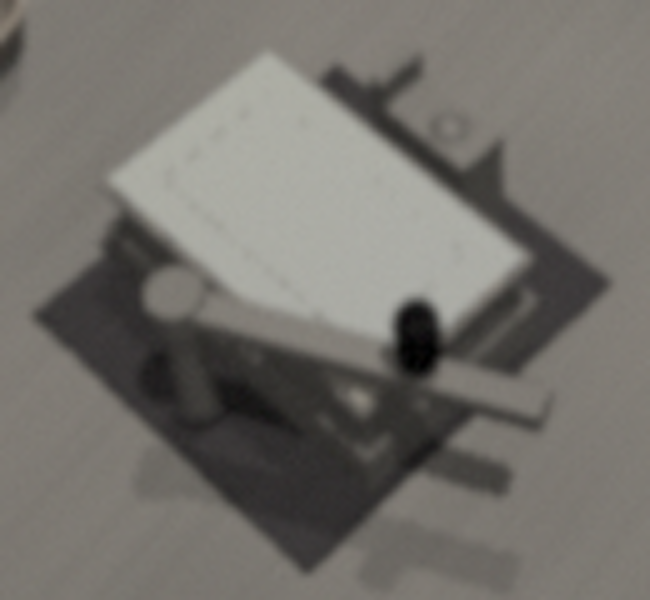

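```bash
python3 - <<'E'
from h import *
import pickle
d=pickle.load(open('top0.pkl','rb'));s=pickle.load(open('side0.pkl','rb'))
def tri(a,b):
    o1,r1=rays(d,[a]);o2,r2=rays(s,[b]);r1=r1[0]/np.linalg.norm(r1);r2=r2[0]/np.linalg.norm(r2)
    t=np.linalg.lstsq(np.c_[r1,-r2],o2-o1,rcond=None)[0];p,q=o1+r1*t[0],o2+r2*t[1];return ((p+q)/2).round(1),np.linalg.norm(p-q).round(1)
K=[152.9,234.1]
print('knob',tri(K,[223,302.9]),onz(d,[K],125).round(1),onz(s,[[223,302.9]],123).round(1),'spare',onz(d,[[318.0,234.2]],125).round(1))
print('hinge',tri([143.5,194],[174.4,293.4]),onz(d,[[143.5,194]],100).round(1),onz(s,[[174.4,293.4]],100).round(1))
print('ball',tri([199.4,207.2],[229.8,260.3]),onz(d,[[199.4,207.2]],87).round(1))
# base corners
print('base',onz(d,[[152,163],[218,171],[210,235.3]],4).round(1))
# bar edges: end centre
print('barend',onz(d,[[162.5,253.5]],100).round(1))
h=onz(d,[[143.5,194]],100)[0];k=onz(d,[K],125)[0];print(np.linalg.norm((k-h)[:2]),np.degrees(np.arctan2(*(k-h)[1::-1])))
E
```

```text
knob (array([469.1, 273.2, 119.5]), np.float64(1.0)) [[469.9 271.9 125. ]] [[467.3 274.5 123. ]] spare [[ 472.7 -151.1  125. ]]
hinge (array([574.8, 307.2,  99. ]), np.float64(2.3)) [[573.8 306.2 100. ]] [[575.3 308.1 100. ]]
ball (array([540. , 160. ,  81.7]), np.float64(0.9)) [[540.3 159.4  87. ]]
base [[670.1 313.4   4. ]
 [647.9 119.2   4. ]
 [460.3 140.    4. ]]
barend [[417.8 252.7 100. ]]
109.40481902266016 -161.73031196534802
```

```bash
python3 - <<'E'
from h import *
import pickle
d=pickle.load(open('top0.pkl','rb'))
uv=[(u,v) for v in range(0,384,3) for u in range(0,512,3)]
P=depthpt(d,uv)
for x0 in range(100,700,100):
  print(x0,[int(P[(P[:,0]>=x0)&(P[:,0]<x0+100)&(P[:,1]>=y0)&(P[:,1]<y0+100),2].max(initial=-1)) for y0 in range(-500,500,100)])
E
python3 -m inch '[{"dx":-2.46,"dy":-3.14},{"dx":-2.46,"dy":-3.14},{"dx":-2.46,"dy":-3.14},{"dx":-2.46,"dy":-3.14},{"dx":-2.46,"dy":-3.14},{"dx":-2.46,"dy":-3.14},{"dx":-2.46,"dy":-3.14},{"dx":-2.46,"dy":-3.14}]'
```

```text
100 [5, 5, 5, 5, 5, 312, 5, 5, 4, 204]
200 [6, 6, 5, 4, 387, 371, 5, 4, 5, 204]
300 [6, 5, 4, 4, 5, 4, 5, 4, 4, 203]
400 [6, 4, 36, 142, 5, 5, 74, 142, 5, 4]
500 [5, 5, 103, 102, 104, 1019, 102, 105, 105, 3]
600 [5, 4, 37, 37, 6, 4, 76, 76, 8, 3]validation failed for argument at $[0]...
```

```bash
python3 -m inch '[{"dx":-2.46,"dy":-3.14,"dz":0,"yaw":0,"hand":8.5},{"dx":-2.46,"dy":-3.14,"dz":0,"yaw":0,"hand":7},{"dx":-2.46,"dy":-3.14,"dz":0,"yaw":0,"hand":5},{"dx":-2.46,"dy":-3.14,"dz":0,"yaw":0,"hand":4},{"dx":-2.46,"dy":-3.14,"dz":0,"yaw":0,"hand":4},{"dx":-2.46,"dy":-3.14,"dz":0,"yaw":0,"hand":4},{"dx":-2.46,"dy":-3.14,"dz":0,"yaw":0,"hand":4},{"dx":-2.46,"dy":-3.14,"dz":0,"yaw":0,"hand":4}]'
```

```text
time_s: 0.82
eef_pos: [340.5, -299.1, 231.1]
ee_rot: [[0.256, -0.967, 0.0], [-0.967, -0.256, 0.0], [-0.0, -0.0, -1.0]]
force: [0.5, -0.9, -0.2]
grip_width: 40.0
```

```bash
python3 -m inch '[{"dx":-3.3,"dy":-2.17,"dz":0,"yaw":0,"hand":4},{"dx":-3.3,"dy":-2.17,"dz":0,"yaw":0,"hand":4},{"dx":-3.3,"dy":-2.17,"dz":0,"yaw":0,"hand":4},{"dx":-3.3,"dy":-2.17,"dz":0,"yaw":0,"hand":4},{"dx":-3.3,"dy":-2.17,"dz":0,"yaw":0,"hand":4},{"dx":-3.3,"dy":-2.17,"dz":0,"yaw":0,"hand":4},{"dx":-3.3,"dy":-2.17,"dz":0,"yaw":0,"hand":4},{"dx":-3.3,"dy":-2.17,"dz":0,"yaw":0,"hand":4}]'
python3 -m inch '[{"dx":-3.19,"dy":-1.22,"dz":0,"yaw":0,"hand":4},{"dx":-3.19,"dy":-1.22,"dz":0,"yaw":0,"hand":4},{"dx":-3.19,"dy":-1.22,"dz":0,"yaw":0,"hand":4},{"dx":-3.19,"dy":-1.22,"dz":0,"yaw":0,"hand":4},{"dx":-3.19,"dy":-1.22,"dz":0,"yaw":0,"hand":4},{"dx":-3.19,"dy":-1.22,"dz":0,"yaw":0,"hand":4},{"dx":-3.19,"dy":-1.22,"dz":0,"yaw":-3.4,"hand":4},{"dx":-3.19,"dy":-1.22,"dz":0,"yaw":0,"hand":4}]'
python3 - <<'E'
from h import *
import pickle
for n in ['side','wrist','top']:
    d=manip.get_image(n); save(d,n+'1'); pickle.dump(d,open(n+'1.pkl','wb'))
print(manip.get_obs()['eef_pos'])
E
```

```text
time_s: 1.48
eef_pos: [439.9, 0.8, 231.3]
ee_rot: [[0.257, -0.966, 0.0], [-0.966, -0.257, -0.0], [0.0, -0.0, -1.0]]
force: [0.9, -0.3, -0.2]
grip_width: 40.2
time_s: 2.15
eef_pos: [466.4, 272.3, 230.9]
ee_rot: [[0.316, -0.949, -0.0], [-0.949, -0.316, -0.0], [0.0, 0.0, -1.0]]
force: [0.6, 0.5, -0.1]
grip_width: 40.3
[465.99154639 272.45381379 230.72155212]
```

View pics/wrist1.png

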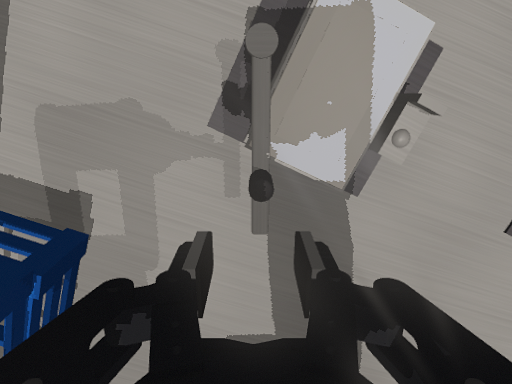

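View pics/side1.png

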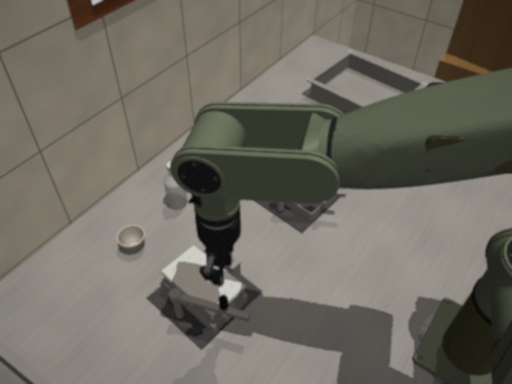

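The wrist view shows the hinge cap at (262,40), the knob at (261,185) midway between the fingers, and the ball at (401,138). I'll refine the positions from it.

```bash
python3 - <<'E'
from h import *
import pickle
d=pickle.load(open('wrist1.pkl','rb'))
g=d['img'].max(2)
m=np.zeros_like(g);m[150:212,235:290]=(g[150:212,235:290]<50)
M=cv2.moments(m,True);print(M['m00'],M['m10']/M['m00'],M['m01']/M['m00'])
k=onz(d,[[M['m10']/M['m00'],M['m01']/M['m00']]],125)[0]
h=onz(d,[[262,40]],100)[0];b=onz(d,[[401,138]],87)[0]
print(k.round(1),h.round(1),b.round(1),np.linalg.norm((k-h)[:2]),np.degrees(np.arctan2(*(k-h)[1::-1])))
e=onz(d,[[252.5,230],[268.5,230],[252.5,130],[271,130]],100);print(e.round(1))
E
```

```text
492.0 258.8272357723577 184.4227642276423
[469.6 275.7 125. ] [576.9 309.2 100. ] [542.1 163.6  87. ] 112.41740982447011 -162.62905387334283
[[419.1 264.3 100. ]
 [423.9 250.2 100. ]
 [506.9 293.7 100. ]
 [511.9 278.8 100. ]]
```

```bash
python3 -m inch '[{"dx":0,"dy":-0.29,"dz":3,"yaw":0,"hand":4},{"dx":0,"dy":0,"dz":3,"yaw":0,"hand":4},{"dx":0,"dy":0,"dz":2,"yaw":0,"hand":4},{"dx":0,"dy":0,"dz":2,"yaw":0,"hand":4},{"dx":0,"dy":0,"dz":2,"yaw":0,"hand":4},{"dx":0,"dy":0,"dz":0,"yaw":0,"hand":4}]'
python3 - <<'E'
from h import *
import pickle
for n in ['side','wrist']:
    d=manip.get_image(n); save(d,n+'2')
E
```

```text
time_s: 2.8
eef_pos: [465.7, 268.6, 106.6]
ee_rot: [[0.312, -0.95, -0.009], [-0.95, -0.312, -0.004], [0.001, 0.01, -1.0]]
force: [-0.8, 0.6, -0.1]
grip_width: 39.7
```

View pics/wrist2.png

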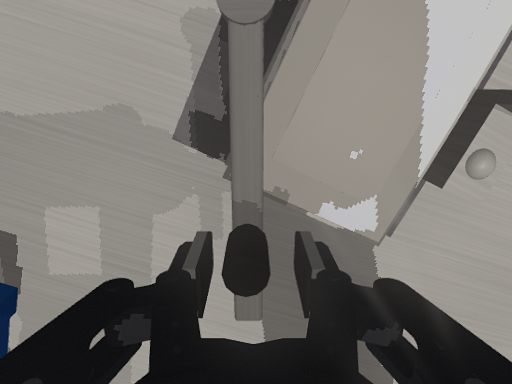

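```bash
python3 -m inch '[{"dx":-0.1,"dy":-0.2,"dz":-0.4,"yaw":0,"hand":3},{"dx":0,"dy":0,"dz":0,"yaw":0,"hand":2.6},{"dx":0,"dy":0,"dz":0,"yaw":0,"hand":2.6},{"dx":1.27,"dy":-0.07,"dz":0,"yaw":-6.5,"hand":2.6},{"dx":1.27,"dy":-0.07,"dz":0,"yaw":-6.5,"hand":2.6},{"dx":0,"dy":0,"dz":0,"yaw":0,"hand":2.6}]'
python3 - <<'E'
from h import *
import pickle
for n in ['side','wrist']:
    d=manip.get_image(n); save(d,n+'3')
E
```

```text
time_s: 3.4
eef_pos: [483.2, 249.1, 116.7]
ee_rot: [[0.52, -0.854, 0.003], [-0.854, -0.52, 0.0], [0.001, -0.003, -1.0]]
force: [1.3, -0.2, 0.2]
grip_width: 26.2
```

View pics/wrist3.png

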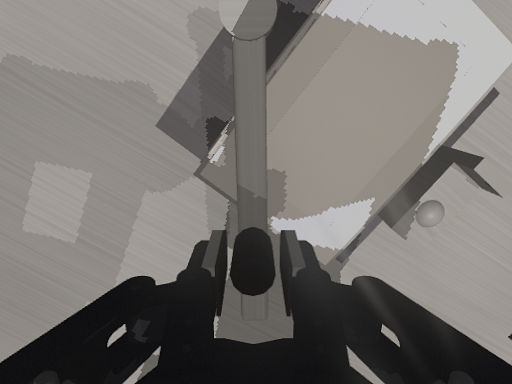

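```bash
python3 -m inch '[{"dx":1.17,"dy":-0.04,"dz":0.2,"yaw":-6,"hand":2.6},{"dx":1.17,"dy":-0.06,"dz":0,"yaw":-6,"hand":2.6},{"dx":1.17,"dy":-0.06,"dz":0,"yaw":-6,"hand":2.6},{"dx":1.17,"dy":-0.06,"dz":0,"yaw":-6,"hand":2.6},{"dx":1.17,"dy":-0.06,"dz":0,"yaw":-6,"hand":2.6},{"dx":0,"dy":0,"dz":0,"yaw":0,"hand":2.6}]'
python3 - <<'E'
from h import *
import pickle
for n in ['side','wrist']:
    d=manip.get_image(n); save(d,n+'4')
E
```

```text
time_s: 4.0
eef_pos: [524.7, 209.6, 113.8]
ee_rot: [[0.876, -0.482, 0.002], [-0.482, -0.876, 0.0], [0.002, -0.001, -1.0]]
force: [0.0, 0.1, 0.3]
grip_width: 25.6
```

View pics/wrist4.png

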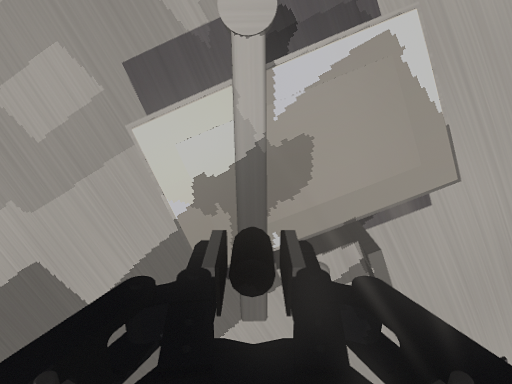

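```bash
python3 -m inch '[{"dx":0.98,"dy":-0.04,"dz":0,"yaw":-5,"hand":2.6},{"dx":0.98,"dy":-0.04,"dz":0,"yaw":-5,"hand":2.6},{"dx":0.8,"dy":-0.03,"dz":0,"yaw":-4,"hand":2.6}]'
python3 -m inch '[{"dx":0.4,"dy":-0.01,"dz":0,"yaw":-2,"hand":2.6},{"dx":0.4,"dy":-0.01,"dz":0,"yaw":-2,"hand":2.6}]'
python3 -m inch '[{"dx":0.3,"dy":0,"dz":0,"yaw":-1.5,"hand":2.6},{"dx":0,"dy":0,"dz":0,"yaw":0,"hand":2.6}]'
python3 - <<'E'
from h import *
import pickle
for n in ['side','wrist']:
    d=manip.get_image(n); save(d,n+'5')
E
```

```text
time_s: 4.35
eef_pos: [545.7, 201.0, 112.7]
ee_rot: [[0.967, -0.253, -0.007], [-0.253, -0.967, 0.002], [-0.007, 0.0, -1.0]]
force: [-9.2, 3.6, 5.7]
grip_width: 25.9
time_s: 4.52
eef_pos: [554.0, 199.0, 112.8]
ee_rot: [[0.982, -0.187, -0.005], [-0.187, -0.982, 0.0], [-0.005, 0.001, -1.0]]
force: [-4.6, 0.9, 3.3]
grip_width: 25.9
time_s: 4.68
eef_pos: [558.3, 198.1, 112.9]
ee_rot: [[0.987, -0.162, -0.002], [-0.162, -0.987, -0.0], [-0.002, 0.0, -1.0]]
force: [-1.4, 0.3, 0.5]
grip_width: 25.8
```

View pics/wrist5.png

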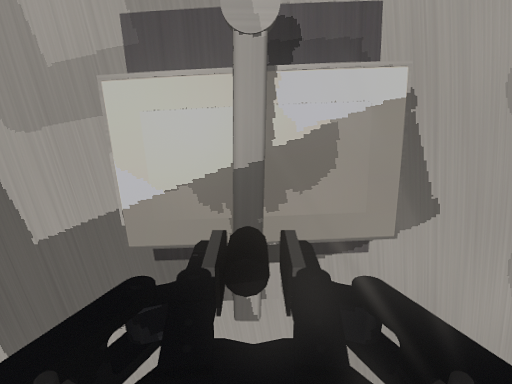

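The knob has ridden over the ball: the force peaked and then fell. I'll push on in small steps until the backstop is felt.

```bash
python3 -m inch '[{"dx":0.3,"dy":0,"dz":0,"yaw":-1.5,"hand":2.6},{"dx":0,"dy":0,"dz":0,"yaw":0,"hand":2.6}]'
python3 -m inch '[{"dx":0.2,"dy":0,"dz":0,"yaw":-1,"hand":2.6},{"dx":0,"dy":0,"dz":0,"yaw":0,"hand":2.6}]'
python3 -m inch '[{"dx":0.2,"dy":0,"dz":0,"yaw":0,"hand":2.6},{"dx":0,"dy":0,"dz":0,"yaw":0,"hand":2.6}]'
```

```text
time_s: 4.95
eef_pos: [562.5, 197.3, 113.3]
ee_rot: [[0.991, -0.135, 0.001], [-0.135, -0.991, 0.0], [0.001, -0.0, -1.0]]
force: [0.6, -0.1, -0.8]
grip_width: 25.9
time_s: 5.12
eef_pos: [564.9, 196.7, 113.5]
ee_rot: [[0.993, -0.117, 0.001], [-0.117, -0.993, 0.0], [0.001, -0.0, -1.0]]
force: [-0.1, 0.4, 0.6]
grip_width: 25.6
time_s: 5.28
eef_pos: [565.0, 196.6, 113.3]
ee_rot: [[0.993, -0.118, -0.004], [-0.118, -0.993, 0.0], [-0.004, 0.0, -1.0]]
force: [-5.0, 0.8, 3.4]
grip_width: 25.9
```

```bash
python3 -m inch '[{"dx":0.2,"dy":0,"dz":0,"yaw":0,"hand":2.6},{"dx":0,"dy":0,"dz":0,"yaw":0,"hand":2.6}]'
python3 -m inch '[{"dx":0.15,"dy":0,"dz":0,"yaw":0,"hand":2.6},{"dx":0,"dy":0,"dz":0,"yaw":0,"hand":2.6}]'
python3 - <<'E'
from h import *
import pickle
for n in ['side','wrist']:
    d=manip.get_image(n); save(d,n+'6'); pickle.dump(d,open(n+'6.pkl','wb'))
E
```

```text
time_s: 5.45
eef_pos: [565.1, 196.6, 113.2]
ee_rot: [[0.993, -0.118, -0.008], [-0.118, -0.993, 0.0], [-0.008, 0.001, -1.0]]
force: [-9.6, 1.0, 5.8]
grip_width: 25.8
time_s: 5.62
eef_pos: [565.2, 196.6, 113.1]
ee_rot: [[0.993, -0.117, -0.012], [-0.117, -0.993, 0.0], [-0.011, 0.001, -1.0]]
force: [-13.0, 1.5, 9.2]
grip_width: 25.8
```

View pics/wrist6.png

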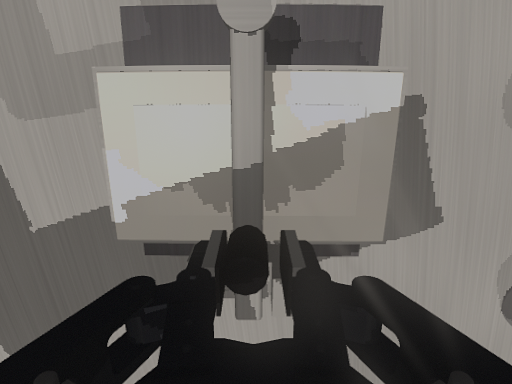

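Hard against the backstop: 13 N and no further travel. The wrist view shows the bar square across the lid, with the knob at (247,262). Next I back off to centre, open the fingers and lift.

```bash
python3 -m inch '[{"dx":-0.75,"dy":0,"dz":0,"yaw":0,"hand":2.6},{"dx":0,"dy":0,"dz":0,"yaw":0,"hand":3.4},{"dx":0,"dy":0,"dz":0,"yaw":0,"hand":3.8},{"dx":0,"dy":0,"dz":0,"yaw":0,"hand":3.8},{"dx":0,"dy":0,"dz":0,"yaw":0,"hand":3.8}]'
python3 -m inch '[{"dx":0,"dy":0,"dz":-1.5,"yaw":0,"hand":3.8},{"dx":0,"dy":0,"dz":-2.5,"yaw":0,"hand":3.8},{"dx":0,"dy":0,"dz":-3.5,"yaw":0,"hand":3.8},{"dx":0,"dy":0,"dz":-3.5,"yaw":0,"hand":3.8},{"dx":0,"dy":4,"dz":-1,"yaw":0,"hand":3.8},{"dx":0,"dy":4,"dz":0,"yaw":0,"hand":3.8},{"dx":0,"dy":2,"dz":0,"yaw":0,"hand":3.8},{"dx":0,"dy":0,"dz":0,"yaw":0,"hand":3.8}]'
python3 - <<'E'
from h import *
import pickle
for n in ['side','wrist','top']:
    d=manip.get_image(n); save(d,n+'7'); pickle.dump(d,open(n+'7.pkl','wb'))
E
```

```text
time_s: 6.13
eef_pos: [563.3, 196.7, 113.5]
ee_rot: [[0.993, -0.117, 0.001], [-0.117, -0.993, 0.0], [0.001, -0.0, -1.0]]
force: [0.2, -1.0, 0.1]
grip_width: 38.1
time_s: 6.8
eef_pos: [551.3, 93.6, 234.0]
ee_rot: [[0.993, -0.122, 0.001], [-0.122, -0.993, -0.002], [0.002, 0.002, -1.0]]
force: [-0.4, 0.1, -1.5]
grip_width: 37.7
```

View pics/wrist7.png

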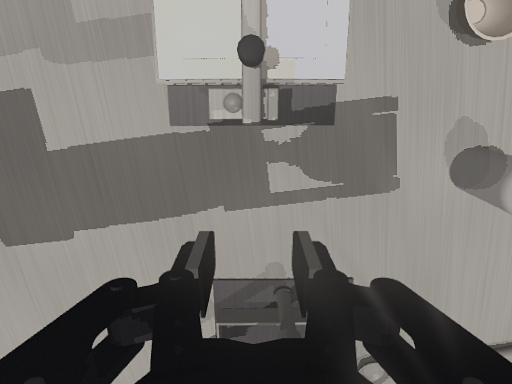

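View pics/side7.png

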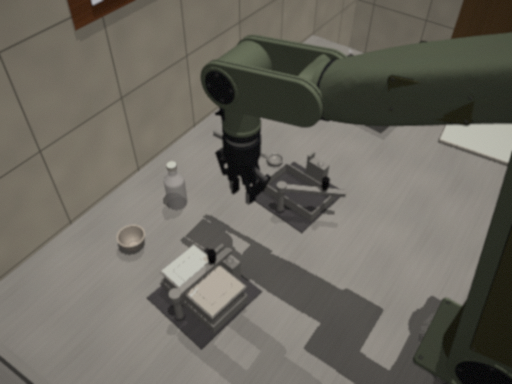

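View pics/top7.png

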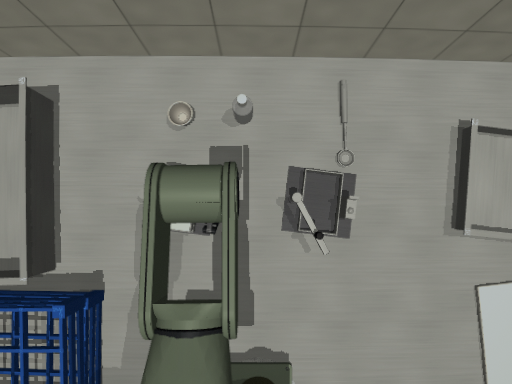

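The wrist view shows the bar at (251,105) past the ball at (232,102), next to the backstop at (270,105). The spare carrier's bar looks unmoved, with its knob still at (319,235). I'll zoom in on the gap at the backstop.

```bash
python3 - <<'E'
from h import *
import pickle
d=pickle.load(open('wrist7.pkl','rb'))
c=d['img'][20:140,180:320][:,:,::-1]; cv2.imwrite('pics/wz.png',cv2.resize(c,None,fx=5,fy=5,interpolation=cv2.INTER_CUBIC))
t=pickle.load(open('top7.pkl','rb'))
g=t['img'].max(2)[222:248,305:335]; ys,xs=np.where(g<35); print('spare',xs.mean()+305,ys.mean()+222)
E
```

```text
spare 320.14285714285717 233.65714285714284
```

View pics/wz.png

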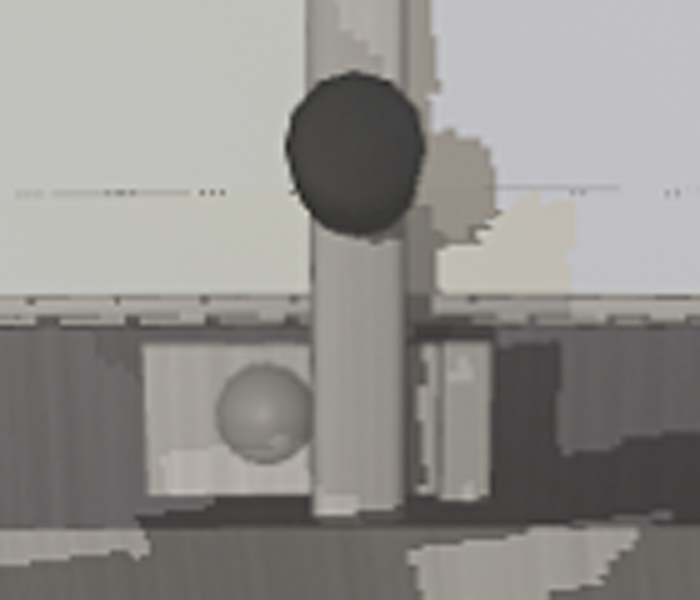

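```bash
python3 - <<'E'
from h import *
import pickle
d=pickle.load(open('wrist7.pkl','rb'))
P=lambda x,y,z:onz(d,[[180+x/5,20+y/5]],z)[0][:2].round(1)
print('knobtop',P(355,140,128),'bar R',P(403,450,100),P(403,250,100),'bar L',P(313,450,100),P(311,250,100),'bs',P(440,400,101),P(492,400,101),'ball',P(265,413,88),'post L',P(150,420,86),'post front',P(150,495,86),P(437,495,86))
for p in [(420,400),(428,450),(460,400),(360,400),(200,400),(265,413)]:
    print(p,depthpt(d,[(180+p[0]/5,20+p[1]/5)]).round(1))
d=pickle.load(open('wrist6.pkl','rb'));print(d['xyz'])
E
```

```text
knobtop [563.4 200.3] bar R [565.8 154. ] [569.5 185.9] bar L [550.7 155.8] [554.5 187.7] bs [572.8 161.4] [581.5 160.4] ball [542.7 162.5] post L [522.2 163.8] post front [520.2 150.8] [571.2 144.6]
(420, 400) [[570.  161.3  84.6]]
(428, 450) [[570.5 152.5  84.8]]
(460, 400) [[576.2 161.  100.6]]
(360, 400) [[559.6 163.  100.4]]
(200, 400) [[531.3 166.1  83.7]]
(265, 413) [[542.7 162.5  88.9]]
[576.13683785 271.04331162 255.81002135]
```

There is a gap of about 6 mm between the bar and the backstop block. However, the bar lies parallel to the carrier's axis (-96.8° against -96.9°), and it didn't move under 13 N. To be sure it is home, I'll push again more firmly and compare.

```bash
python3 -m inch '[{"dx":0,"dy":-4,"dz":0,"yaw":0,"hand":3.8},{"dx":0,"dy":-4,"dz":0,"yaw":0,"hand":3.8},{"dx":0,"dy":-2.2,"dz":2,"yaw":0,"hand":3.8},{"dx":0,"dy":0,"dz":3,"yaw":0,"hand":3.8},{"dx":0,"dy":0,"dz":3,"yaw":0,"hand":3.8},{"dx":0,"dy":0,"dz":2.5,"yaw":0,"hand":3.8},{"dx":0,"dy":0,"dz":1.3,"yaw":0,"hand":3.8},{"dx":0,"dy":0,"dz":0,"yaw":0,"hand":3.8}]'
python3 -m inch '[{"dx":0,"dy":0,"dz":0,"yaw":0,"hand":2.6},{"dx":0,"dy":0,"dz":0,"yaw":0,"hand":2.6},{"dx":0,"dy":0,"dz":0,"yaw":0,"hand":2.6},{"dx":0.3,"dy":0,"dz":0,"yaw":0,"hand":2.6},{"dx":0.2,"dy":0,"dz":0,"yaw":0,"hand":2.6},{"dx":0,"dy":0,"dz":0,"yaw":0,"hand":2.6}]'
```

```text
time_s: 7.62
eef_pos: [559.5, 199.4, 110.8]
ee_rot: [[0.993, -0.115, -0.008], [-0.115, -0.993, -0.001], [-0.008, 0.002, -1.0]]
force: [-0.5, -0.5, -0.1]
grip_width: 38.1
time_s: 8.12
eef_pos: [565.4, 199.0, 116.8]
ee_rot: [[0.993, -0.117, -0.006], [-0.117, -0.993, 0.001], [-0.006, -0.001, -1.0]]
force: [-9.4, 2.6, 7.1]
grip_width: 26.1
```

```bash
python3 -m inch '[{"dx":0.2,"dy":0,"dz":0,"yaw":0,"hand":2.6},{"dx":0.2,"dy":0,"dz":0,"yaw":0,"hand":2.6},{"dx":0,"dy":0,"dz":0,"yaw":0,"hand":2.6}]'
python3 -m inch '[{"dx":0.2,"dy":0,"dz":0,"yaw":0,"hand":2.6},{"dx":0.2,"dy":0,"dz":0,"yaw":0,"hand":2.6},{"dx":0,"dy":0,"dz":0,"yaw":0,"hand":2.6}]'
```

```text
time_s: 8.37
eef_pos: [565.6, 199.0, 116.5]
ee_rot: [[0.993, -0.117, -0.014], [-0.117, -0.993, 0.001], [-0.015, 0.0, -1.0]]
force: [-18.1, 2.5, 13.0]
grip_width: 26.0
time_s: 8.62
eef_pos: [565.7, 198.9, 116.3]
ee_rot: [[0.993, -0.116, -0.023], [-0.116, -0.993, 0.001], [-0.023, 0.001, -1.0]]
force: [-28.4, 1.0, 19.8]
grip_width: 26.2
```

A rigid stop again: no movement even at 28 N, at the same place as before, so the bar is home. Releasing and withdrawing.

```bash
python3 -m inch '[{"dx":-0.5,"dy":0,"dz":0,"yaw":0,"hand":2.6},{"dx":-0.5,"dy":0,"dz":0,"yaw":0,"hand":2.6},{"dx":0,"dy":0,"dz":0,"yaw":0,"hand":2.6}]'
python3 -m inch '[{"dx":0,"dy":0,"dz":0,"yaw":0,"hand":3.4},{"dx":0,"dy":0,"dz":0,"yaw":0,"hand":3.8},{"dx":0,"dy":0,"dz":0,"yaw":0,"hand":3.8},{"dx":0,"dy":0,"dz":0,"yaw":0,"hand":3.8}]'
```

```text
time_s: 8.87
eef_pos: [565.4, 198.9, 116.6]
ee_rot: [[0.993, -0.117, 0.001], [-0.117, -0.993, 0.001], [0.001, -0.001, -1.0]]
force: [-4.8, 1.3, 2.3]
grip_width: 26.0
time_s: 9.2
eef_pos: [566.6, 198.2, 115.5]
ee_rot: [[0.993, -0.117, 0.001], [-0.117, -0.993, 0.0], [0.001, -0.0, -1.0]]
force: [-1.3, 0.7, 0.1]
grip_width: 37.9
```

```bash
python3 -m inch '[{"dx":-0.3,"dy":0,"dz":0,"yaw":0,"hand":3.8},{"dx":0,"dy":0,"dz":-1.5,"yaw":0,"hand":3.8},{"dx":0,"dy":0,"dz":-2.5,"yaw":0,"hand":3.8},{"dx":0,"dy":0,"dz":-3.5,"yaw":0,"hand":3.8},{"dx":0,"dy":0,"dz":-3.5,"yaw":0,"hand":3.8},{"dx":0,"dy":4,"dz":-1,"yaw":0,"hand":3.8},{"dx":0,"dy":4,"dz":0,"yaw":0,"hand":3.8},{"dx":0,"dy":2,"dz":0,"yaw":0,"hand":3.8}]'
python3 -m inch '[{"dx":0,"dy":0,"dz":0,"yaw":0,"hand":3.8},{"dx":0,"dy":0,"dz":0,"yaw":0,"hand":3.8}]'
python3 - <<'E'
from h import *
d=manip.get_image('wrist'); save(d,'wrist8')
c=d['img'][0:140,150:350][:,:,::-1]; cv2.imwrite('pics/wz8.png',cv2.resize(c,None,fx=4,fy=4,interpolation=cv2.INTER_CUBIC))
E
```

```text
time_s: 9.87
eef_pos: [551.6, 96.6, 237.2]
ee_rot: [[0.993, -0.118, 0.003], [-0.118, -0.993, -0.002], [0.004, 0.002, -1.0]]
force: [0.4, -0.0, -1.0]
grip_width: 37.8
time_s: 10.03
eef_pos: [551.0, 98.6, 235.3]
ee_rot: [[0.993, -0.119, 0.0], [-0.119, -0.993, 0.001], [0.0, -0.001, -1.0]]
force: [0.0, 0.8, -0.3]
grip_width: 38.1
```

View pics/wz8.png

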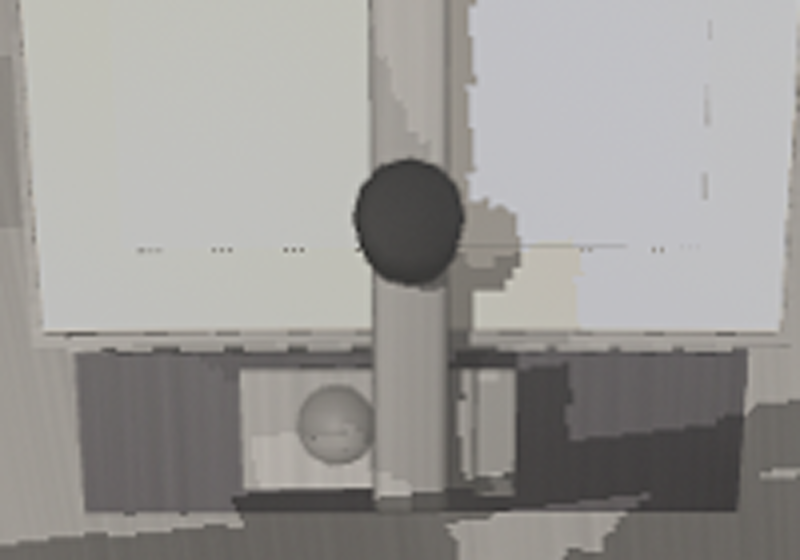

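The bar sits at (409,430) in the zoom. That is centred on the base (78 to 747) and the lid, past the ball (337,425), and the same as before the second push. Handing in.

```bash
python3 -c "
from bench import manip
print(manip.close_job())"
```

```text
the job is handed in; nothing more can be done
None
```

The keeper bar on the carrier with the lidded pan is shut, and I've handed the job in at about 10 s of the 34 s. I kept the knob loosely between the fingers, swung the bar about 65° across the pan and over the sprung ball (9–10 N felt at the ball), and pushed it to a hard stop. Then I let go and lifted clear.

**Last checks**
- **Home position:** the bar didn't move under a 13 N push, or under a second push of 28 N. It lies along the carrier's axis (-96.8° against -96.9°), is centred over the pan and is past the ball. It stayed in the same place after I let go.
- **Hands off:** the gripper was clear of everything, with wrist force near zero.
- **Empty carrier:** its keeper bar looks unmoved. Its knob measured within about 2 pixels of the first picture in the top view.

**One check that disagreed:** the pictures show about 6 mm between the bar and the raised block on the catch post that I took for the backstop. I treated the bar as home anyway, because it was aligned and wouldn't move any further.

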